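# Return tested vehicle lamps to the carry rack in order

## Robot

A 6-joint arm with a two-finger parallel gripper is mounted at the origin on the work surface. World frame = base frame: x ahead of the robot, y to its left, z up, the work surface at z = 0. Lengths are in m, angles in degrees, forces in N, time in s.
With the tool pointing down it reaches from about 0.35 to 0.775 m from the base axis. Payload 7.3 kg.
Tool frame: the origin (TCP) lies midway between the tips of the shut fingers; the grasp point (between the pads) lies 19 mm behind it; z points along the fingers, y is the direction in which the jaws open and shut (so a half turn about z gives the same grasp; the last joint's range is limited). The gripper opens to 92 mm and grips with 3 to 60 N. Pads are 19 mm wide; open, the fingers measure 130 mm over their backs; the gripper's body (75 mm by 190 mm) begins 47 mm behind the grasp point.
Start: joints at [-73.625, 19.595, 87.324, -0, 73.075, -8.365], TCP at [0.22, -0.477, 0.227] pointing down, gripper open.
Joint ranges: [-145.02, 145.02], [-44.19, 115.74], [2.07, 154.8], [-57.11, 237.11], [16.16, 152.29], [-177.93, 177.93]. Speed limits (degrees/s): [147.25, 147.25, 180, 180, 180, 180].

## Interface

Orientations are given as [roll, pitch, yaw] about the fixed x, y, z axes, in that order (R = Rz(yaw) Ry(pitch) Rx(roll)).
In Python, from bench import env gives the robot as it stands.
- The arm moves only by the tool arm_command, never from a script. Its argument "motion" is a list of rows, each a list of 7 numbers: the gripper's target within -1 to 1 (fully open at 1, half-way at 0, shut at -1), then the shift along the tool's x, y, z scaled (see below), then the turn, a rotation vector about the tool's x, y, z scaled (see below). In form: [[gripper, dx, dy, dz, ax, ay, az], ...]. A call has 1 to 8 rows; each row shifts and turns the commanded pose from where the row before left it, along the tool's axes as they then stand; what a row does not reach is not made up. The controller multiplies each number of a shift by 500 mm and each number of a turn by pi/2 rad. A row lasts 1/8 s, in which the tool goes at most 62.5 mm and 10.7 degrees, less where a joint would pass 70% of its speed; a pose out of reach is approached as far as the arm can. A call with a number of a shift or a turn outside -1 to 1 is refused whole. A call with a gripper value outside its range is refused whole. The fingers move at their own pace and stop on an object; the grip force is fixed at half the most. Time passes only in rows, so rows that do not move let the fingers close. It gives the time, the measured TCP pose, the force and the opening at its end, in the units of the state.
- env.sense(): the state, without advancing time (a new reading comes with each control period).
- env.get_image(name): name is "scene" or "top" or "wrist"; returns a dict with "image" (420x560x3 uint8, red, green, blue), "fx", "fy", "cx", "cy" (pixels), "world_from_camera" (4x4, takes a point from camera to world coordinates); the wrist camera has in their place "hand_eye" (4x4, takes a point from camera to tool coordinates, whose origin is the TCP and whose axes are the flange's). Camera axes: x right, y up, looking along -z (the intrinsics and any distortion apply to the point x, -y, -z); pixel columns grow to the right and rows downward; lengths in m; the calibration is good to about 2 mm. A picture is of the moment at which its call begins: read the wrist's pose just before it. There is no depth.
- env.job_done(): hands the job in, once; it reports no verdict.
Trained networks look in the newest picture that a camera, given by its name, has taken for a name from the list of things; names that differ only in an ending like _2 or _b are one class to them, and where a whole thing is asked for, a point or a joint stands for the part that bears it (a point fixed in the world has none). Each returns a list of dicts, best first, with "score" (0 to 1); they miss things now and then, are a little off and sometimes report something else, mostly with a low value. They report only what shows in the picture. A call takes as long as a camera call. They do not tell look-alikes from the thing itself.
- env.recognise(query, camera): "rect" ([centre column, centre row, width, height] in pixels, round what is visible of it).
The state is a dict: "time_s": time; "qpos": joint angles; "dq": joint speeds; "effort": joint torques, N m; "eef_pos": TCP position; "tcp_rot": TCP orientation; "force": force on the tool from outside, world axes, zero at the start; "wrist_torque": the same for the moment, N m; "width": finger opening in m.
Only numpy, scipy, OpenCV 4.12 (cv2) and the standard library are available. Lean on these libraries where they do the work, as an engineer would, in place of code of your own. Each camera call takes 0.05 s, during which the arm holds its last target.

## Task

Move the four LED lamps from the test strip into the carry rack, one to a pocket, keeping their order along the row: the lamp nearest the strip's switch box goes into the pocket nearest the rack's handle, the next lamp into the next pocket, and so on. Leave every lamp standing upright on its pocket floor, and do not tip any lamp over on the way.

Things in the scene. Friction and masses are not known exactly. Their poses are not given: they have to be found in the camera images.
- lamp_a_center (a point): Loose LED vehicle lamp A: slim round metal tower lamp, body 22 mm diameter, flat top, 78 mm tall overall, standing upright on a round dark foot 30 mm in diameter and 8 mm high, 50 to 100 g. The point is its centre, 39 mm above its underside; z is up along the lamp. It starts in socket_a, its x and y within about 8 degrees of the strip's.
- lamp_b_center (a point): Loose LED vehicle lamp B: stout white round lamp with a domed top, body 34 mm diameter (straight-sided from 8 to 50 mm above its underside), 62 mm tall overall, standing upright on a round dark foot 30 mm in diameter and 8 mm high, 50 to 100 g. The point is its centre, 31 mm above its underside; z is up along the lamp. It starts in socket_b, its x and y within about 8 degrees of the strip's.
- lamp_c_center (a point): Loose LED vehicle lamp C: black square tower lamp, body 26 x 26 mm (sides along its x and y), 68 mm tall overall, standing upright on a round dark foot 30 mm in diameter and 8 mm high, 50 to 100 g. The point is its centre, 34 mm above its underside; z is up along the lamp. It starts in socket_c, its x and y within about 8 degrees of the strip's.
- lamp_d_center (a point): Loose LED vehicle lamp D: flat metal blade lamp, body 30 mm along its x by 14 mm along its y, 74 mm tall overall, standing upright on a round dark foot 30 mm in diameter and 8 mm high, 50 to 100 g. The point is its centre, 37 mm above its underside; z is up along the lamp. It starts in socket_d, its x and y within about 8 degrees of the strip's.
- socket_a: Test socket in which lamp A stands at the start: fixed grey square block 48 x 58 mm with a 42 x 42 mm open pocket, one of four alike that make the row on the test strip, in any order. Origin at the centre of its underside, 4 mm above the table; the pocket floor is 4 mm and the rim 10 mm above the origin.
- socket_b: Test socket in which lamp B stands at the start: fixed grey square block 48 x 58 mm with a 42 x 42 mm open pocket, one of four alike that make the row on the test strip, in any order. Origin at the centre of its underside, 4 mm above the table; the pocket floor is 4 mm and the rim 10 mm above the origin.
- socket_c: Test socket in which lamp C stands at the start: fixed grey square block 48 x 58 mm with a 42 x 42 mm open pocket, one of four alike that make the row on the test strip, in any order. Origin at the centre of its underside, 4 mm above the table; the pocket floor is 4 mm and the rim 10 mm above the origin.
- socket_d: Test socket in which lamp D stands at the start: fixed grey square block 48 x 58 mm with a 42 x 42 mm open pocket, one of four alike that make the row on the test strip, in any order. Origin at the centre of its underside, 4 mm above the table; the pocket floor is 4 mm and the rim 10 mm above the origin.
- strip: Test strip, fixed: aluminium base plate 212 x 66 x 4 mm carrying the four sockets in a row along its x, at x = -75, -25, +25 and +75 mm (y = 0). Origin at the centre of the plate's underside, on the table, z up. A grey switch box, 34 mm high, stands at its +x end (x = 106 to 150 mm). It may lie at any yaw and to the left or right of the robot.
- rack: Carry rack, fixed: black tray 208 x 58 mm with four open pockets, each 42 x 42 mm, in a row along its x, centres at x = -75, -25, +25 and +75 mm (y = 0). Origin at the centre of its underside, on the table, z up; pocket floors 8 mm and rims 14 mm above the table. A low bow handle sticks out at its +x end (x = 104 to 142 mm). It may lie at any yaw, on the other side from the strip.
Mind the look-alikes: they are no part of the job. What is shaped like the part that bears lamp_a_center but pink or purple is not meant.

How it is judged:
By the outcome, as a careful person would: the job done as asked, in the order asked, and still so for the second after the job is handed in, with the robot touching nothing.
It also fails if it takes over 112 s, if anything falls off the work surface, if the arm or the gripper's body presses on something with over 40 N, if the wrist force passes 120 N, or if a joint passes its speed limit or range.

## Working session

There is one attempt and no reset: what is moved stays moved. The work goes in short steps, Python scripts to look and compute and a tool call to move; the robot and the scene stay as the last step left them, time stands still between calls to the robot, and variables do not carry over. Pictures are saved under pics/ and viewed, and the job is handed in when it is done.

Besides the shell and the picture viewer there is one more tool, called in YAML: its name, and indented under it one key for each argument. arm_command: Moves the arm, as the interface text tells. Its arguments: {"type":"object","properties":{"motion":{"type":"array"}},"required":["motion"]}

```bash
ls; mkdir -p pics
python3 - <<'E'
from bench import env
import cv2
s=env.sense();print(s['time_s'],s['eef_pos'],s['tcp_rot'],s['width'])
for n in ['top','scene']:
    d=env.get_image(n);cv2.imwrite(f'pics/{n}0.png',d['image'][:,:,::-1])
    print(n,d['fx'],d['cx'],d['cy'],d['world_from_camera'],[k for k in d])
    for q in ['lamp_a_center','lamp_b_center','lamp_c_center','lamp_d_center','strip','rack']:
        print(q,[(round(r['score'],2),[round(float(v)) for v in r['rect']]) for r in env.recognise(q,n)])
print(env.sense()['time_s'])
E
```

```text
pics
0.0 [ 0.21961325 -0.47642506  0.22604789] [-1.79913982e+02 -1.22452332e-02  2.47384896e+01] 0.09185563801797125
top 482.7198638337829 284.4449202073435 207.26413326744574 [[ 0.03870813  0.97635759 -0.21266768  0.40819668]
 [-0.9992391   0.0388401  -0.00355882  0.00653368]
 [ 0.00478536  0.21264362  0.97711811  0.94522244]
 [ 0.          0.          0.          1.        ]] ['image', 'fx', 'fy', 'cx', 'cy', 'world_from_camera']
lamp_a_center [(0.77, [133, 227, 25, 15]), (0.76, [238, 211, 16, 18]), (0.69, [229, 149, 16, 26]), (0.52, [139, 181, 21, 24]), (0.49, [186, 205, 17, 22])]
lamp_b_center [(0.62, [184, 231, 25, 18])]
lamp_c_center [(0.7, [186, 206, 22, 20]), (0.68, [185, 285, 23, 13]), (0.21, [190, 235, 32, 132])]
lamp_d_center [(0.65, [185, 258, 19, 21])]
strip [(0.9, [187, 237, 32, 133])]
rack [(0.89, [385, 242, 90, 113])]
scene 515.4016080915845 286.0877529582602 207.75386074784413 [[ 0.65871445 -0.54555294  0.51813826  1.05610285]
 [ 0.75235565  0.47073902 -0.46083159 -0.37983043]
 [ 0.00750013  0.69338067  0.72053244  0.70130596]
 [ 0.          0.          0.          1.        ]] ['image', 'fx', 'fy', 'cx', 'cy', 'world_from_camera']
lamp_a_center [(0.96, [373, 145, 21, 42]), (0.89, [358, 174, 18, 37]), (0.88, [409, 168, 18, 38]), (0.84, [375, 232, 18, 42]), (0.69, [316, 196, 20, 42])]
lamp_b_center [(0.95, [340, 165, 20, 35]), (0.63, [355, 189, 37, 24])]
lamp_c_center [(0.93, [300, 140, 20, 36])]
lamp_d_center [(0.73, [316, 152, 19, 38])]
strip [(0.7, [316, 167, 34, 23]), (0.65, [374, 196, 52, 33])]
rack [(0.72, [172, 288, 42, 122])]
0.7
```

View pics/top0.png

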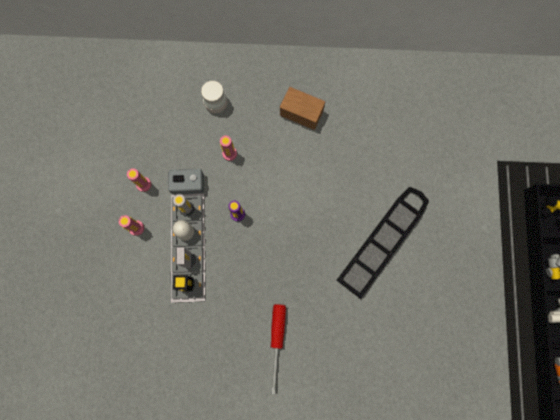

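View pics/scene0.png

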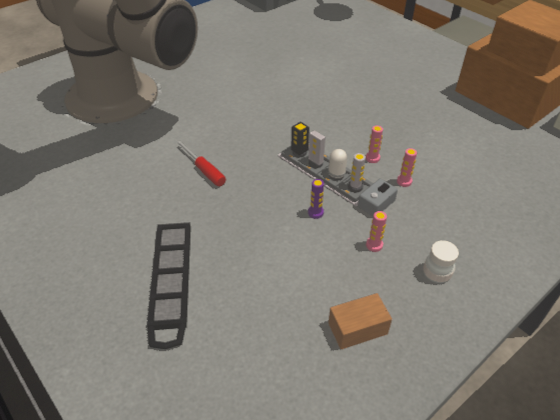

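Run:
```python
import cv2
a=cv2.imread('pics/top0.png')
cv2.imwrite('pics/t1.png',cv2.resize(a[130:330,110:270],None,fx=4,fy=3,interpolation=2)[:600])
cv2.imwrite('pics/t1.png',cv2.resize(a[150:320,110:260],None,fx=3.5,fy=3.5,interpolation=2))
cv2.imwrite('pics/t2.png',cv2.resize(a[170:310,320:450],None,fx=4,fy=4,interpolation=2))
a=cv2.imread('pics/scene0.png')
cv2.imwrite('pics/s1.png',cv2.resize(a[90:270,280:460],None,fx=3.3,fy=3.3,interpolation=2))
```

```text
(no output)
```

View pics/t1.png

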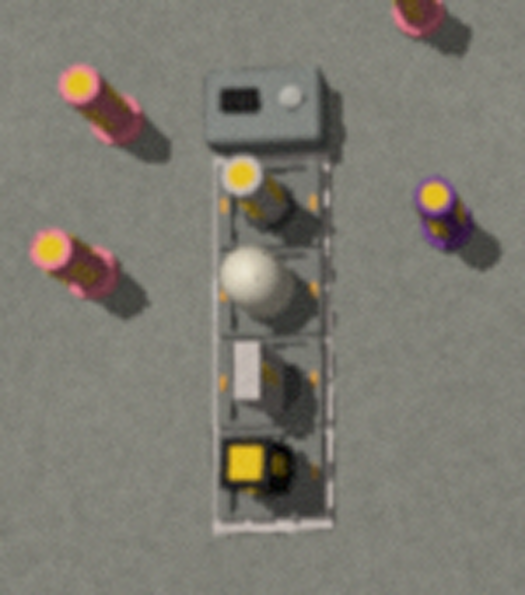

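View pics/t2.png

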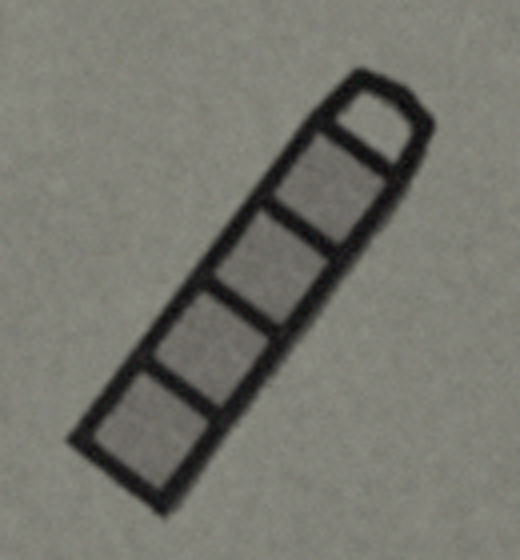

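View pics/s1.png

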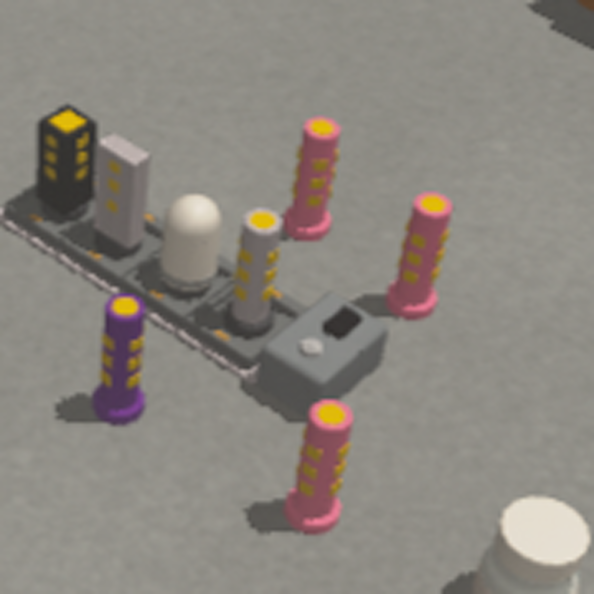

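```bash
cat > h.py <<'E'
import numpy as np, cv2
from bench import env
def ray(d,u,v,T=None):
    T=d['world_from_camera'] if T is None else T
    c=np.array([(u-d['cx'])/d['fx'],-(v-d['cy'])/d['fy'],-1.])
    return T[:3,3],T[:3,:3]@c
def at(d,u,v,z,T=None):
    o,r=ray(d,u,v,T);return o+r*(z-o[2])/r[2]
def proj(d,p,T=None):
    T=d['world_from_camera'] if T is None else T
    c=T[:3,:3].T@(np.array(p)-T[:3,3]);return d['cx']+d['fx']*c[0]/-c[2], d['cy']-d['fy']*c[1]/-c[2]
def rz(a):
    a=np.radians(a);return np.array([[np.cos(a),-np.sin(a)],[np.sin(a),np.cos(a)]])
E
python3 - <<'E'
from h import *
d=env.get_image('top');im=d['image']
# rack top from grayscale dark mask
g=im.max(2);m=np.zeros_like(g);m[180:305,330:435]=(g[180:305,330:435]<55)*255
n,l,st,_=cv2.connectedComponentsWithStats(m);k=1+st[1:,4].argmax();ys,xs=np.where(l==k)
P=np.array([at(d,u,v,0.014)[:2] for u,v in zip(xs,ys)],np.float32)
print(cv2.minAreaRect(P))
for z in (0.014,):
  for c in [(70,438),(165,515),(320,122),(390,178)]:
    print('rack',at(d,320+c[0]/4,170+c[1]/4,z).round(4))
for c in [(214,158),(214,530),(332,522),(328,155)]:
    print('strip',at(d,110+c[0]/3.5,150+c[1]/3.5,0.004).round(4))
tops={'A':(243,175,.086),'D':(247,370,.082),'C':(246,464,.076)}
for k,(u,v,z) in tops.items(): print(k,at(d,110+u/3.5,150+v/3.5,z).round(4))
s=env.get_image('scene')
for k,(u,v,z) in {'A':(263,221,.086),'D':(125,149,.082),'C':(68,122,.076)}.items(): print(k,at(s,280+u/3.3,90+v/3.3,z).round(4))
E
```

```text
((0.5545494556427002, -0.18905940651893616), (0.05759606137871742, 0.24288900196552277), 54.267154693603516)
rack [ 0.4736 -0.097   0.014 ]
rack [ 0.4391 -0.1426  0.014 ]
rack [ 0.6337 -0.2185  0.014 ]
rack [ 0.6067 -0.2526  0.014 ]
strip [0.6289 0.2378 0.004 ]
strip [0.4203 0.2193 0.004 ]
strip [0.4271 0.1553 0.004 ]
strip [0.6332 0.1728 0.004 ]
A [0.6011 0.2018 0.086 ]
D [0.5    0.1919 0.082 ]
C [0.4529 0.1897 0.076 ]
A [0.6046 0.201  0.086 ]
D [0.5045 0.1909 0.082 ]
C [0.4579 0.1884 0.076 ]
```

arm_command:
  motion:
    - [0.3,0,0,0,0,0,-0.1107]
    - [0.3,0,0,0,0,0,-0.1107]
    - [0.3,0,0,0,0,0,-0.1107]
    - [0.3,0,0,0,0,0,-0.1107]
    - [0.3,0,0,0,0,0,-0.1107]
    - [0.3,0,0,0,0,0,-0.1107]

```text
time_s: 1.55
eef_pos: [0.2197, -0.4768, 0.2267]
tcp_rot: [180.0, 0.0, 84.8]
force: [0.6, 0.6, -0.2]
width: 0.06
```

arm_command:
  motion:
    - [0.3,0,0,0,0,0,-0.1107]
    - [0.3,0,0,0,0,0,-0.1107]
    - [0.3,0,0,0,0,0,-0.1107]
    - [0.3,0,0,0,0,0,-0.1107]
    - [0.3,0,0,0,0,0,-0.1107]
    - [0.3,0,0,0,0,0,-0.1107]

```text
time_s: 2.3
eef_pos: [0.2198, -0.4768, 0.2267]
tcp_rot: [180.0, 0.0, 144.6]
force: [0.1, 1.0, 0.4]
width: 0.0597
```

arm_command:
  motion:
    - [0.3,-0.0215,0.107,-0.0175,0,0,0]
    - [0.3,-0.0215,0.107,-0.0175,0,0,0]
    - [0.3,-0.0215,0.107,-0.0175,0,0,0]
    - [0.3,-0.0215,0.107,-0.0175,0,0,0]
    - [0.3,-0.0215,0.107,-0.0175,0,0,0]
    - [0.3,-0.0215,0.107,-0.0175,0,0,0]
    - [0.3,-0.0215,0.107,-0.0175,0,0,0]
    - [0.3,-0.0215,0.107,-0.0175,0,0,0]

```text
time_s: 3.3
eef_pos: [0.5405, -0.1781, 0.2971]
tcp_rot: [-180.0, 0.0, 144.3]
force: [0.7, -0.7, -0.1]
width: 0.0595
```

```bash
cat >> h.py <<'E'
from scipy.spatial.transform import Rotation as Ro
def wrist():
    s=env.sense();d=env.get_image('wrist')
    T=np.eye(4);T[:3,:3]=Ro.from_euler('xyz',s['tcp_rot'],degrees=True).as_matrix();T[:3,3]=s['eef_pos']
    d['world_from_camera']=T@d['hand_eye'];return d
def save(im,f): cv2.imwrite(f,im[:,:,::-1])
E
python3 - <<'E'
from h import *
d=wrist();save(d['image'],'pics/w1.png');s=env.sense();print(s['time_s'],s['eef_pos'],s['tcp_rot'],s['width'],s['force'],d['hand_eye'],d.keys())
np.set_printoptions(precision=1,suppress=True)
o=np.array([.5391,-.1780])
for x in(-104,104,-75,-25,25,75):
  for y in (-29,0,29): p=o+rz(-35.7)@[x/1e3,y/1e3];print(x,y,np.array(proj(d,[*p,.014])))
E
```

```text
3.35 [ 0.54456982 -0.17342616  0.29791926] [1.79745277e+02 1.41290118e-01 1.44527452e+02] 0.05971029807398072 [ 0.05781878  4.56958305 -0.14407331] [[-1.57073903e-03  9.60534973e-01  2.78154810e-01  7.71181920e-02]
 [ 9.99998592e-01  1.67291820e-03 -1.29998191e-04  8.20864199e-04]
 [-5.90198053e-04  2.78154214e-01 -9.60536249e-01 -1.57489530e-01]
 [ 0.00000000e+00  0.00000000e+00  0.00000000e+00  1.00000000e+00]] dict_keys(['image', 'fx', 'fy', 'cx', 'cy', 'hand_eye', 'world_from_camera'])
-104 -29 [247.7  75.3]
-104 0 [274.1  75.2]
-104 29 [300.5  75.2]
104 -29 [251.4 251.6]
104 0 [274.6 251.6]
104 29 [297.8 251.5]
-75 -29 [248.3 102.7]
-75 0 [274.2 102.7]
-75 29 [300.1 102.7]
-25 -29 [249.2 147.7]
-25 0 [274.3 147.7]
-25 29 [299.4 147.7]
25 -29 [250.1 190. ]
25 0 [274.4 189.9]
25 29 [298.7 189.9]
75 -29 [251.  229.6]
75 0 [274.5 229.6]
75 29 [298.1 229.6]
```

View pics/w1.png

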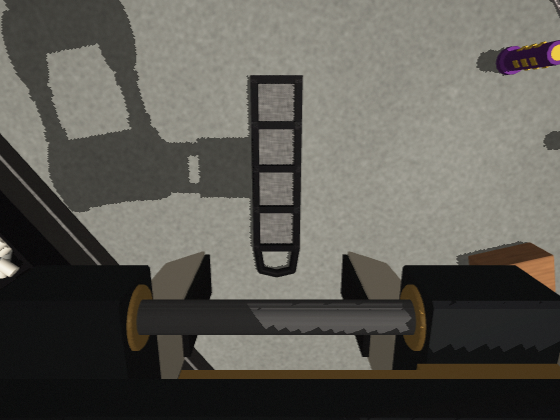

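Run:
```python
from h import *
d=wrist();s=env.sense();print(s['time_s'],s['eef_pos'],s['tcp_rot'])
save(d['image'],'pics/w2.png')
g=d['image'].max(2);sub=g[60:290,225:325]
m=np.zeros_like(g);m[60:290,240:315]=(g[60:290,240:315]<50)*255
n,l,st,_=cv2.connectedComponentsWithStats(m);k=1+st[1:,4].argmax();print(st[k]);ys,xs=np.where(l==k)
P=np.array([at(d,u,v,0.014)[:2] for u,v in zip(xs,ys)],np.float32)
(c,w,a)=cv2.minAreaRect(P);print(c,w,a)
# pocket interiors
hole=cv2.morphologyEx(((l==k)*255).astype(np.uint8),cv2.MORPH_CLOSE,np.ones((3,3)))
cs,h=cv2.findContours(hole,cv2.RETR_CCOMP,cv2.CHAIN_APPROX_NONE)
for c,hh in zip(cs,h[0]):
    if hh[3]>=0 and cv2.contourArea(c)>100:
        mm=cv2.moments(c);u,v=mm['m10']/mm['m00'],mm['m01']/mm['m00'];print(round(u,1),round(v,1),at(d,u,v,.012).round(4))
```

```text
3.4 [ 0.54248385 -0.17578134  0.29724876] [1.79884861e+02 1.02144975e-01 1.44602114e+02]
[ 244   74   52  202 4422]
(0.5537270903587341, -0.18639767169952393) (0.05762292072176933, 0.24196641147136688) 54.26358413696289
269.6 257.6 [ 0.6331 -0.2436  0.012 ]
269.5 226.4 [ 0.5993 -0.2193  0.012 ]
269.5 187.0 [ 0.5589 -0.1902  0.012 ]
269.3 145.1 [ 0.5185 -0.1613  0.012 ]
269.4 100.8 [ 0.4785 -0.1323  0.012 ]
```

arm_command:
  motion:
    - [0.3,0,0,0,0,0,-0.113]
    - [0.3,0,0,0,0,0,-0.113]
    - [0.3,0,0,0,0,0,-0.113]
    - [0.3,0,0,0,0,0,-0.113]

```text
time_s: 3.9
eef_pos: [0.5388, -0.18, 0.2966]
tcp_rot: [-180.0, -0.0, -174.7]
force: [0.2, -0.7, -0.6]
width: 0.0594
```

arm_command:
  motion:
    - [0.3,-0.0053,0.1065,0,0,0,0]
    - [0.3,-0.0053,0.1065,0,0,0,0]
    - [0.3,-0.0053,0.1065,0,0,0,0]
    - [0.3,-0.0053,0.1065,0,0,0,0]
    - [0.3,-0.0053,0.1065,0,0,0,0]
    - [0.3,-0.0053,0.1065,0,0,0,0]
    - [0.3,-0.0053,0.1065,0,0,0,0]
    - [0.3,0,0,0,0,0,0]

```text
time_s: 4.9
eef_pos: [0.5247, 0.1961, 0.2963]
tcp_rot: [180.0, -0.0, -174.8]
force: [0.3, 0.5, 0.5]
width: 0.0599
```

Run:
```python
from h import *
d=wrist();s=env.sense();d=wrist();s=env.sense();print(s['time_s'],s['eef_pos'],s['tcp_rot'])
save(d['image'],'pics/w3.png');np.save('w3T.npy',d['world_from_camera'])
np.set_printoptions(precision=1,suppress=True)
o=np.array([.527,.196])
for x,h in((75,86),(25,70),(-25,82),(-75,76)):
  p=o+rz(5)@[x/1e3,0];print(x,np.array(proj(d,[*p,h/1e3])))
for x in(-106,106):
  for y in (-33,33):
    p=o+rz(5)@[x/1e3,y/1e3];print(x,y,np.array(proj(d,[*p,.004])))
```

```text
5.0 [0.52532467 0.19307342 0.29643595] [-1.79952219e+02 -2.75606354e-02 -1.74973763e+02]
75 [275.4 254.2]
25 [275.4 204.1]
-25 [275.4 158.2]
-75 [275.5 105.3]
-106 -33 [246.  76.]
-106 33 [304.9  76.1]
106 -33 [249.5 251.9]
106 33 [301.2 251.9]
```

View pics/w3.png

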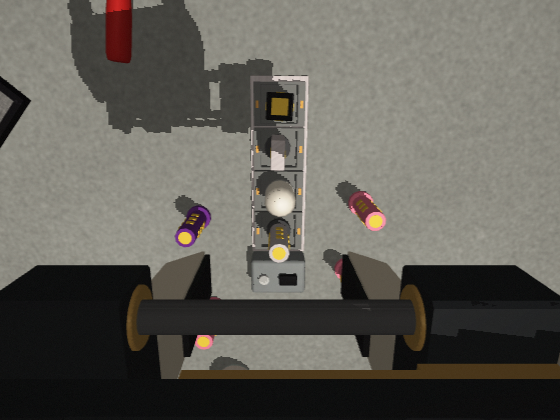

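Run:
```python
from h import *
a=cv2.imread('pics/w3.png')
cv2.imwrite('pics/w3z.png',cv2.resize(a[65:300,225:335],None,fx=2.5,fy=2.5,interpolation=2))
```

```text
(no output)
```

View pics/w3z.png

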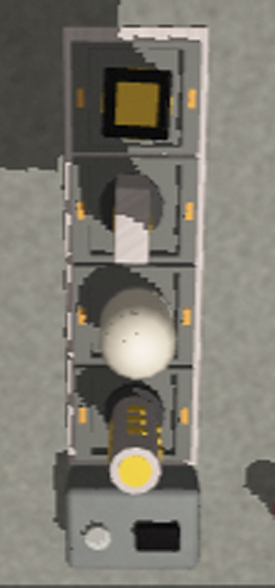

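Run:
```python
from h import *
d=env.get_image('wrist');T=np.load('w3T.npy')
f=lambda u,v,z:at(d,225+u/2.5,65+v/2.5,z,T).round(4)
print('C',f(137,104,.076),'D',f(132,226,.082),'Dbot',f(132,262,.082),'A',f(135,470,.086),'Bdome', f(138,333,.055))
for c in [(63,28),(208,28),(70,460),(195,465)]: print(f(*c,.004))
s=env.sense();print(s['eef_pos'],s['tcp_rot'],s['time_s'])
```

```text
C [0.4531 0.1937 0.076 ] D [0.4992 0.1959 0.082 ] Dbot [0.5134 0.1972 0.082 ] A [0.6    0.2062 0.086 ] Bdome [0.5488 0.2031 0.055 ]
[0.4241 0.1586 0.004 ]
[0.4183 0.2234 0.004 ]
[0.6311 0.1765 0.004 ]
[0.6283 0.2403 0.004 ]
[0.52549249 0.19243874 0.29651975] [-1.79953958e+02 -2.16284551e-02 -1.75047781e+02] 5.05
```

arm_command:
  motion:
    - [0.3,-0.0382,0.0027,0.078,0,0,0]
    - [0.3,-0.0382,0.0027,0.078,0,0,0]
    - [0.3,-0.0382,0.0027,0.078,0,0,0]
    - [0.3,-0.0382,0.0027,0.078,0,0,0]
    - [0.3,0,0,0,0,0,0]
    - [0.3,0,0,0,0,0,0]

```text
time_s: 5.8
eef_pos: [0.6015, 0.2044, 0.1421]
tcp_rot: [-180.0, 0.1, -175.1]
force: [0.6, 0.4, 1.3]
width: 0.0593
```

```bash
cat >> h.py <<'E'
def to(p,yaw=None):
    s=env.sense();P=np.array(s['eef_pos']);y=s['tcp_rot'][2]
    print('t',round(s['time_s'],2),P.round(4),np.round(s['tcp_rot'],2),'w',round(s['width'],4),'f',np.round(s['force'],1))
    if yaw is not None: print('az total',round(-((yaw-y+180)%360-180)/90,4)); y=yaw
    R=Ro.from_euler('xyz',[180,0,y],degrees=True).as_matrix()
    u=R.T@(np.array(p)-P)/.5;print('units',u.round(4),'rows>=',np.linalg.norm(u)/.125)
E
python3 - <<'E'
from h import *
d=wrist();save(d['image'],'pics/w4.png')
to([.601,.2045,.14])
E
```

```text
t 5.85 [0.6017 0.2048 0.1429] [ 1.7999e+02  1.6000e-01 -1.7508e+02] w 0.0598 f [ 0.2 -0.7  0.8]
units [ 0.0015 -0.0005  0.0057] rows>= 0.04742438731830936
```

View pics/w4.png

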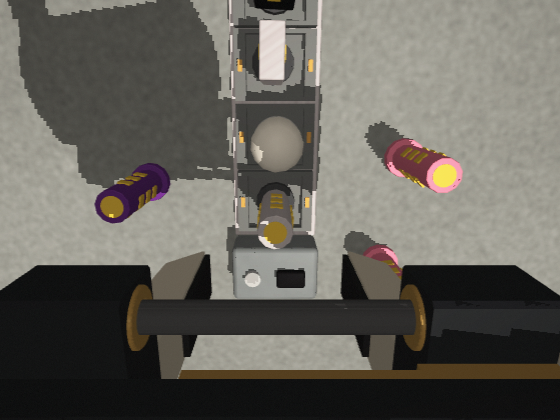

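Run:
```python
from h import *
d=wrist();print(at(d,275,232,.086),'B',at(d,277,140,.055),'D',at(d,272,50,.082))
to([.601,.2045,.027])
```

```text
[0.60061465 0.20609529 0.086     ] B [0.54929495 0.2030728  0.055     ] D [0.49957787 0.19601126 0.082     ]
t 5.9 [0.6018 0.2051 0.1431] [ 179.98    0.2  -175.06] w 0.0597 f [ 0.3  0.1 -0.1]
units [ 0.0016 -0.0011  0.2322] rows>= 1.8579233048293093
```

arm_command:
  motion:
    - [0.3,0,0,0.058,0,0,0]
    - [0.3,0,0,0.058,0,0,0]
    - [0.3,0,0,0.058,0,0,0]
    - [0.3,0,0,0.058,0,0,0]
    - [0.3,0,0,0,0,0,0]
    - [0.3,0,0,0,0,0,0]

```text
time_s: 6.65
eef_pos: [0.6023, 0.2057, 0.0269]
tcp_rot: [180.0, 0.2, -175.0]
force: [-1.1, -0.3, -0.3]
width: 0.0597
```

arm_command:
  motion:
    - [-1,0,0,0,0,0,0]
    - [-1,0,0,0,0,0,0]
    - [-1,0,0,0,0,0,0]
    - [-1,0,0,0,0,0,0]

```text
time_s: 7.15
eef_pos: [0.6012, 0.2055, 0.0248]
tcp_rot: [-180.0, 0.0, -175.0]
force: [0.1, -0.7, 0.5]
width: 0.0241
```

arm_command:
  motion:
    - [-1,0,0,0,0,0,0]
    - [-1,0,0,0,0,0,0]
    - [-1,0,0,-0.03,0,0,0]
    - [-1,0,0,-0.05,0,0,0]
    - [-1,0,0,-0.07,0,0,0]
    - [-1,0,0,-0.08,0,0,0]
    - [-1,0,0,0,0,0,0]

```text
time_s: 8.02
eef_pos: [0.6032, 0.206, 0.1444]
tcp_rot: [179.9, 0.5, -175.0]
force: [0.5, -0.4, -1.3]
width: 0.0216
```

Run:
```python
from h import *
d=wrist();save(d['image'],'pics/w5.png')
to([.5998,-.2203,.14],144.3)
```

```text
t 8.07 [0.602  0.2057 0.1419] [ 179.98    0.23 -175.02] w 0.0214 f [ 0.5 -0.4 -1.3]
az total 0.452
units [-0.4937 -0.6945  0.0039] rows>= 6.816880935398171
```

View pics/w5.png

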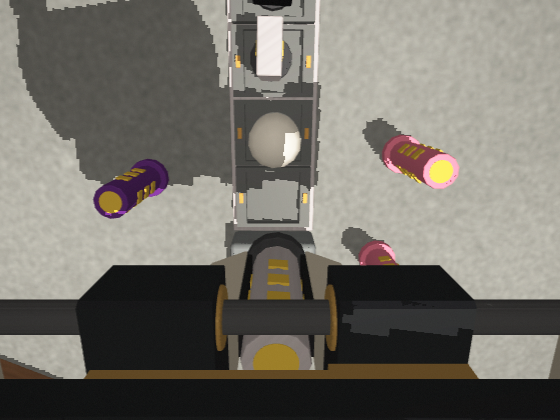

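arm_command:
  motion:
    - [-1,0,0,0,0,0,0.113]
    - [-1,0,0,0,0,0,0.113]
    - [-1,0,0,0,0,0,0.113]
    - [-1,0,0,0,0,0,0.113]

```text
time_s: 8.57
eef_pos: [0.6002, 0.2053, 0.1382]
tcp_rot: [-179.9, -0.1, 144.0]
force: [0.6, -0.0, -1.4]
width: 0.0213
```

arm_command:
  motion:
    - [-1,-0.04,-0.0568,0,0,0,0]
    - [-1,-0.0717,-0.1,0,0,0,0]
    - [-1,-0.0717,-0.1,0,0,0,0]
    - [-1,-0.0717,-0.1,0,0,0,0]
    - [-1,-0.0717,-0.1,0,0,0,0]
    - [-1,-0.0717,-0.1,0,0,0,0]
    - [-1,-0.0717,-0.1,0,0,0,0]
    - [-1,-0.0238,-0.0377,0,0,0,0]

```text
time_s: 9.57
eef_pos: [0.5978, -0.224, 0.1382]
tcp_rot: [-179.9, -0.1, 144.1]
force: [0.4, 0.0, -1.2]
width: 0.0216
```

arm_command:
  motion:
    - [-1,0,0,0,0,0,0]
    - [-1,0,0,0,0,0,0]

```text
time_s: 9.82
eef_pos: [0.5989, -0.2188, 0.1392]
tcp_rot: [180.0, -0.1, 144.4]
force: [0.4, 0.7, -0.6]
width: 0.0217
```

Run:
```python
from h import *
to([.5998,-.2203,.027])
d=wrist();save(d['image'],'pics/w6.png')
for x in (75,25,-25,-75):
    p=np.array([.539,-.1765])+rz(-35.7)@[x/1e3,0]
    print(np.round(proj(d,[*p,.008]),1))
to([.5998,-.2203,.027])
```

```text
t 9.82 [ 0.5989 -0.2188  0.1392] [ 1.7998e+02 -1.0000e-01  1.4437e+02] w 0.0217 f [ 0.4  0.7 -0.6]
units [-0.0032 -0.0015  0.2243] rows>= 1.794944084197203
[273.8 206. ]
[273.7 142. ]
[273.6  71.5]
[273.4  -6.5]
t 9.88 [ 0.5991 -0.2185  0.1394] [ 1.7998e+02 -7.0000e-02  1.4440e+02] w 0.0215 f [-0.3  0.2 -1.3]
units [-0.0032 -0.0021  0.2248] rows>= 1.7988383703359805
```

View pics/w6.png

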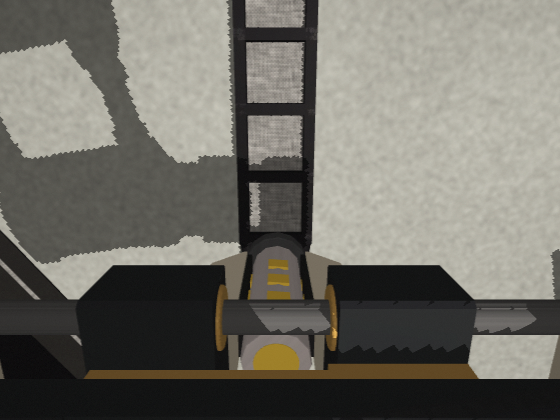

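arm_command:
  motion:
    - [-1,-0.003,0,0.06,0,0,0]
    - [-1,0,0,0.06,0,0,0]
    - [-1,0,0,0.05,0,0,0]
    - [-1,0,0,0.035,0,0,0]
    - [-1,0,0,0.015,0,0,0]
    - [-1,0,0,0,0,0,0]
    - [-1,0,0,0.005,0,0,0]
    - [-1,0,0,0,0,0,0]

```text
time_s: 10.88
eef_pos: [0.6006, -0.2217, 0.0278]
tcp_rot: [180.0, 0.1, 144.3]
force: [0.5, -0.4, -0.4]
width: 0.0215
```

Run:
```python
from h import *
to([.5998,-.2203,.027])
```

```text
t 10.88 [ 0.6006 -0.2217  0.0278] [1.7999e+02 6.0000e-02 1.4429e+02] w 0.0215 f [ 0.5 -0.4 -0.4]
units [0.0029 0.0014 0.0016] rows>= 0.02881201919505906
```

arm_command:
  motion:
    - [-1,0,0,0.003,0,0,0]
    - [-1,0,0,0,0,0,0]

```text
time_s: 11.12
eef_pos: [0.6002, -0.2216, 0.0257]
tcp_rot: [-180.0, 0.0, 144.3]
force: [-0.3, -0.1, -0.6]
width: 0.0214
```

arm_command:
  motion:
    - [-0.4,0,0,0,0,0,0]
    - [-0.2,0,0,0,0,0,0]
    - [0.1,0,0,0,0,0,0]
    - [0.3,0,0,0,0,0,0]
    - [0.3,0,0,0,0,0,0]

```text
time_s: 11.75
eef_pos: [0.6003, -0.2215, 0.0257]
tcp_rot: [-180.0, 0.0, 144.3]
force: [-0.4, 0.7, -0.1]
width: 0.0587
```

arm_command:
  motion:
    - [0.3,0,0,-0.03,0,0,0]
    - [0.3,0,0,-0.07,0,0,0]
    - [0.3,0,0,-0.08,0,0,0]
    - [0.3,0,0,-0.08,0,0,0]
    - [0.3,0,0,0,0,0,0]

```text
time_s: 12.38
eef_pos: [0.6023, -0.2225, 0.161]
tcp_rot: [179.9, 0.5, 144.3]
force: [-0.2, -0.1, -0.1]
width: 0.0595
```

Run:
```python
from h import *
d=wrist();save(d['image'],'pics/w7.png')
to([.5495,.202,.15],-175)
```

```text
t 12.43 [ 0.6011 -0.2219  0.1584] [179.96   0.26 144.3 ] w 0.0596 f [-0.5  0.3 -1.2]
az total -0.4522
units [0.0289 0.8535 0.0168] rows>= 6.8336229831924395
```

View pics/w7.png

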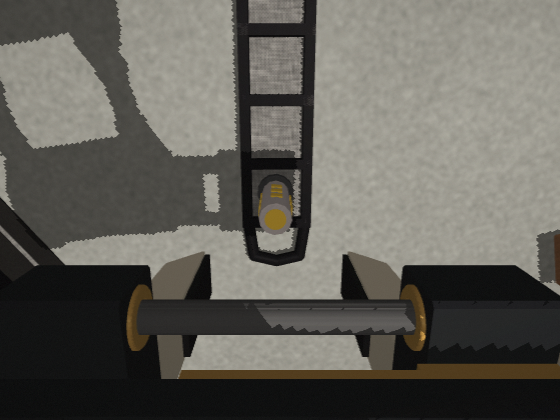

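arm_command:
  motion:
    - [0.3,0,0,0,0,0,-0.113]
    - [0.3,0,0,0,0,0,-0.113]
    - [0.3,0,0,0,0,0,-0.113]
    - [0.3,0,0,0,0,0,-0.113]

```text
time_s: 12.92
eef_pos: [0.5996, -0.2211, 0.1546]
tcp_rot: [179.9, -0.1, -174.7]
force: [-0.3, -0.6, 1.0]
width: 0.0595
```

arm_command:
  motion:
    - [0.3,0.0036,0.107,0.002,0,0,0]
    - [0.3,0.0036,0.107,0.002,0,0,0]
    - [0.3,0.0036,0.107,0.002,0,0,0]
    - [0.3,0.0036,0.107,0.002,0,0,0]
    - [0.3,0.0036,0.107,0.002,0,0,0]
    - [0.3,0.0036,0.107,0.002,0,0,0]
    - [0.3,0.0036,0.107,0.002,0,0,0]
    - [0.3,0.0036,0.105,0.002,0,0,0]

```text
time_s: 13.92
eef_pos: [0.5478, 0.2042, 0.1468]
tcp_rot: [-180.0, -0.1, -175.0]
force: [0.5, -0.3, 0.2]
width: 0.0598
```

arm_command:
  motion:
    - [0.3,0,0,0,0,0,0]
    - [0.3,0,0,0,0,0,0]
    - [0.3,0,0,0,0,0,0]

```text
time_s: 14.3
eef_pos: [0.549, 0.2013, 0.1474]
tcp_rot: [-180.0, -0.0, -175.1]
force: [-0.4, -0.5, 0.8]
width: 0.0597
```

Run:
```python
from h import *
d=wrist();save(d['image'],'pics/w8.png')
to([.549,.202,.027])
```

```text
t 14.35 [0.5491 0.2013 0.1475] [-1.7998e+02 -2.0000e-02 -1.7513e+02] w 0.0597 f [0.1 0.1 0.2]
units [1.000e-04 1.500e-03 2.411e-01] rows>= 1.928713956558516
```

View pics/w8.png

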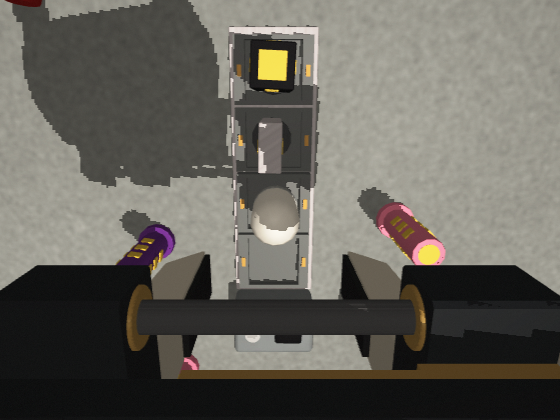

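arm_command:
  motion:
    - [0.3,0,0.001,0.07,0,0,0]
    - [0.3,0,0,0.07,0,0,0]
    - [0.3,0,0,0.06,0,0,0]
    - [0.3,0,0,0.03,0,0,0]
    - [0.3,0,0,0.012,0,0,0]
    - [0.3,0,0,0,0,0,0]
    - [0.3,0,0,0,0,0,0]

```text
time_s: 15.22
eef_pos: [0.5496, 0.2032, 0.0278]
tcp_rot: [180.0, 0.1, -175.0]
force: [0.5, -0.8, 0.7]
width: 0.0595
```

arm_command:
  motion:
    - [-1,0,0,0,0,0,0]
    - [-1,0,0,0,0,0,0]
    - [-1,0,0,0,0,0,0]
    - [-1,0,0,0,0,0,0]
    - [-1,0,0,0,0,0,0]
    - [-1,0,0,0,0,0,0]

```text
time_s: 15.98
eef_pos: [0.5489, 0.2031, 0.0269]
tcp_rot: [-180.0, 0.0, -175.0]
force: [-0.9, 1.6, 2.7]
width: 0.0331
```

arm_command:
  motion:
    - [-1,0,0,-0.03,0,0,0]
    - [-1,0,0,-0.05,0,0,0]
    - [-1,0,0,-0.07,0,0,0]
    - [-1,0,0,-0.08,0,0,0]
    - [-1,0,0,0,0,0,0]
    - [-1,0,0,0,0,0,0]

```text
time_s: 16.73
eef_pos: [0.5484, 0.203, 0.1416]
tcp_rot: [-180.0, -0.0, -175.0]
force: [-0.4, 0.2, -0.3]
width: 0.0329
```

Run:
```python
from h import *
d=wrist();save(d['image'],'pics/w9.png')
to([.5592,-.1907,.14],144.3)
```

```text
t 16.77 [0.5481 0.203  0.1409] [-1.7998e+02 -1.1000e-01 -1.7502e+02] w 0.0331 f [ 0.4 -0.   0.2]
az total 0.452
units [-0.4774 -0.6264  0.0017] rows>= 6.301072808667261
```

View pics/w9.png

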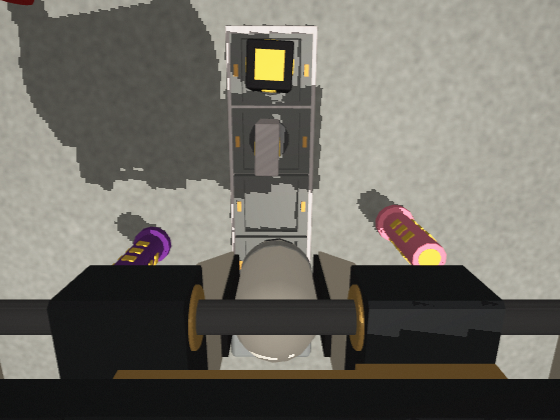

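arm_command:
  motion:
    - [-1,0,0,0,0,0,0.113]
    - [-1,0,0,0,0,0,0.113]
    - [-1,0,0,0,0,0,0.113]
    - [-1,0,0,0,0,0,0.113]

```text
time_s: 17.27
eef_pos: [0.548, 0.2029, 0.1401]
tcp_rot: [-179.9, -0.1, 144.0]
force: [-0.9, 0.2, -0.5]
width: 0.0331
```

arm_command:
  motion:
    - [-1,-0.03,-0.04,0,0,0,0]
    - [-1,-0.07,-0.092,0,0,0,0]
    - [-1,-0.07,-0.092,0,0,0,0]
    - [-1,-0.07,-0.092,0,0,0,0]
    - [-1,-0.07,-0.092,0,0,0,0]
    - [-1,-0.07,-0.092,0,0,0,0]
    - [-1,-0.07,-0.092,0,0,0,0]
    - [-1,-0.0274,-0.0344,0,0,0,0]

```text
time_s: 18.27
eef_pos: [0.559, -0.1934, 0.1402]
tcp_rot: [-180.0, -0.1, 144.1]
force: [0.6, 0.1, -0.9]
width: 0.033
```

arm_command:
  motion:
    - [-1,0,0,0,0,0,0]
    - [-1,0,0,0,0,0,0]
    - [-1,0,0,0,0,0,0]

```text
time_s: 18.65
eef_pos: [0.56, -0.1888, 0.1416]
tcp_rot: [180.0, -0.0, 144.4]
force: [1.1, 0.4, -0.7]
width: 0.0332
```

Run:
```python
from h import *
d=wrist();save(d['image'],'pics/w10.png')
to([.5592,-.1907,.027])
```

```text
t 18.7 [ 0.56   -0.189   0.1417] [ 1.8000e+02 -2.0000e-02  1.4441e+02] w 0.0332 f [0.1 0.3 0.7]
units [-0.0007 -0.0038  0.2295] rows>= 1.8362009038050262
```

View pics/w10.png

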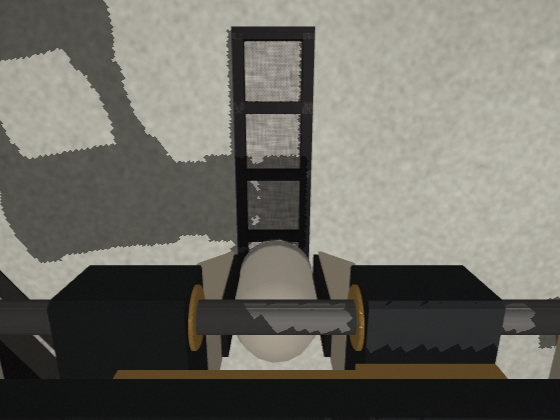

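arm_command:
  motion:
    - [-1,0,-0.002,0.06,0,0,0]
    - [-1,0,0,0.06,0,0,0]
    - [-1,0,0,0.05,0,0,0]
    - [-1,0,0,0.035,0,0,0]
    - [-1,0,0,0.018,0,0,0]
    - [-1,0,0,0,0,0,0]
    - [-1,0,0,0.004,0,0,0]
    - [-1,0,0,0,0,0,0]

```text
time_s: 19.7
eef_pos: [0.5597, -0.1915, 0.0288]
tcp_rot: [180.0, 0.1, 144.3]
force: [0.1, -0.2, -0.4]
width: 0.0331
```

arm_command:
  motion:
    - [-1,0,0,0.001,0,0,0]
    - [-1,0,0,0,0,0,0]

```text
time_s: 19.95
eef_pos: [0.5594, -0.1914, 0.0279]
tcp_rot: [-180.0, 0.0, 144.3]
force: [0.7, 0.4, -0.8]
width: 0.0331
```

arm_command:
  motion:
    - [-1,0,0,0.002,0,0,0]
    - [-1,0,0,0,0,0,0]
    - [-1,0,0,0,0,0,0]

```text
time_s: 20.32
eef_pos: [0.5594, -0.1914, 0.0269]
tcp_rot: [-180.0, 0.0, 144.3]
force: [0.2, -0.6, 1.5]
width: 0.0333
```

arm_command:
  motion:
    - [-0.2,0,0,0,0,0,0]
    - [0,0,0,0,0,0,0]
    - [0.2,0,0,0,0,0,0]
    - [0.3,0,0,0,0,0,0]
    - [0.3,0,0,0,0,0,0]

```text
time_s: 20.95
eef_pos: [0.5593, -0.1913, 0.0267]
tcp_rot: [-180.0, 0.0, 144.3]
force: [0.5, -0.2, -0.5]
width: 0.0597
```

arm_command:
  motion:
    - [0.3,0,0,-0.03,0,0,0]
    - [0.3,0,0,-0.07,0,0,0]
    - [0.3,0,0,-0.08,0,0,0]
    - [0.3,0,0,-0.07,0,0,0]
    - [0.3,0,0,0,0,0,0]

```text
time_s: 21.58
eef_pos: [0.5611, -0.1921, 0.1561]
tcp_rot: [179.9, 0.4, 144.3]
force: [0.3, -0.5, -0.2]
width: 0.0594
```

Run:
```python
from h import *
d=wrist();save(d['image'],'pics/w11.png')
to([.4995,.196,.15],-175)
```

```text
t 21.62 [ 0.56   -0.1916  0.1539] [179.97   0.22 144.3 ] w 0.0593 f [ 0.7  0.1 -0.9]
az total -0.4522
units [0.053  0.7828 0.0078] rows>= 6.277078386234311
```

View pics/w11.png

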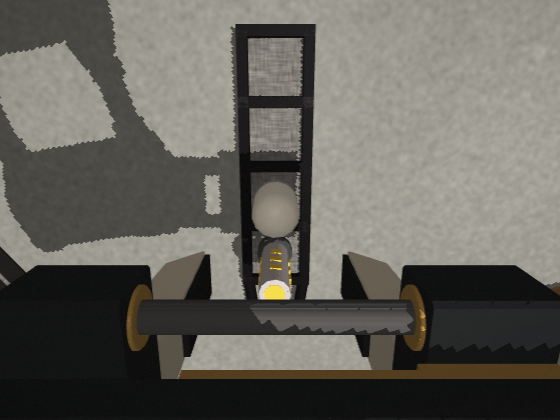

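B stands in the second pocket. Next D.

arm_command:
  motion:
    - [0.3,0,0,0,0,0,-0.113]
    - [0.3,0,0,0,0,0,-0.113]
    - [0.3,0,0,0,0,0,-0.113]
    - [0.3,0,0,0,0,0,-0.113]

```text
time_s: 22.12
eef_pos: [0.5586, -0.191, 0.1506]
tcp_rot: [179.9, -0.1, -174.7]
force: [0.2, 0.9, 0.7]
width: 0.0598
```

arm_command:
  motion:
    - [0.3,0.0066,0.098,0.001,0,0,0]
    - [0.3,0.0066,0.098,0.001,0,0,0]
    - [0.3,0.0066,0.098,0.001,0,0,0]
    - [0.3,0.0066,0.098,0.001,0,0,0]
    - [0.3,0.0066,0.098,0.001,0,0,0]
    - [0.3,0.0066,0.098,0.001,0,0,0]
    - [0.3,0.0066,0.098,0.001,0,0,0]
    - [0.3,0.0066,0.097,0.001,0,0,0]

```text
time_s: 23.12
eef_pos: [0.498, 0.1978, 0.1468]
tcp_rot: [-180.0, -0.1, -175.0]
force: [0.9, -0.4, -0.2]
width: 0.06
```

arm_command:
  motion:
    - [0.3,0,0,0,0,0,0]
    - [0.3,0,0,0,0,0,0]
    - [0.3,0,0,0,0,0,0]

```text
time_s: 23.5
eef_pos: [0.4992, 0.1952, 0.1474]
tcp_rot: [-180.0, -0.0, -175.1]
force: [-0.3, -0.6, 1.1]
width: 0.0599
```

Run:
```python
from h import *
d=wrist();save(d['image'],'pics/w12.png')
to([.4995,.1955,.027])
```

```text
t 23.55 [0.4993 0.1952 0.1475] [-1.7998e+02 -3.0000e-02 -1.7513e+02] w 0.0594 f [ 0.1 -0.4 -0.2]
units [-0.0005  0.0006  0.241 ] rows>= 1.9281910272153562
```

View pics/w12.png

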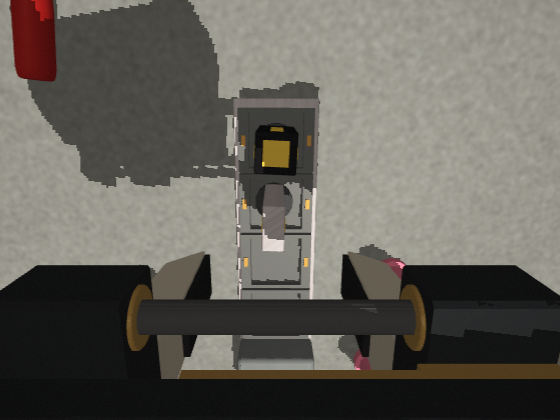

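arm_command:
  motion:
    - [0.3,0,0,0.07,0,0,0]
    - [0.3,0,0,0.07,0,0,0]
    - [0.3,0,0,0.06,0,0,0]
    - [0.3,0,0,0.03,0,0,0]
    - [0.3,0,0,0.012,0,0,0]
    - [0.3,0,0,0,0,0,0]
    - [0.3,0,0,0,0,0,0]

```text
time_s: 24.42
eef_pos: [0.4998, 0.1965, 0.0277]
tcp_rot: [180.0, 0.1, -175.0]
force: [0.2, 0.0, 1.0]
width: 0.0598
```

arm_command:
  motion:
    - [-1,0,0,0,0,0,0]
    - [-1,0,0,0,0,0,0]
    - [-1,0,0,0,0,0,0]
    - [-1,0,0,0,0,0,0]
    - [-1,0,0,0,0,0,0]
    - [-1,0,0,0,0,0,0]
    - [-1,0,0,0,0,0,0]

```text
time_s: 25.3
eef_pos: [0.4991, 0.1964, 0.0267]
tcp_rot: [-180.0, 0.0, -175.0]
force: [-0.2, -0.8, 0.8]
width: 0.0138
```

arm_command:
  motion:
    - [-1,0,0,-0.03,0,0,0]
    - [-1,0,0,-0.05,0,0,0]
    - [-1,0,0,-0.07,0,0,0]
    - [-1,0,0,-0.08,0,0,0]
    - [-1,0,0,0,0,0,0]
    - [-1,0,0,0,0,0,0]

```text
time_s: 26.05
eef_pos: [0.4987, 0.1963, 0.1417]
tcp_rot: [-180.0, -0.0, -175.0]
force: [0.2, 0.3, -2.2]
width: 0.0136
```

Run:
```python
from h import *
d=wrist();save(d['image'],'pics/w13.png')
to([.5186,-.1619,.14],144.3)
```

```text
t 26.1 [0.4983 0.1963 0.141 ] [-1.7998e+02 -9.0000e-02 -1.7502e+02] w 0.014 f [ 0.   0.3 -0.9]
az total 0.452
units [-0.4509 -0.5581  0.0021] rows>= 5.739790597128021
```

View pics/w13.png

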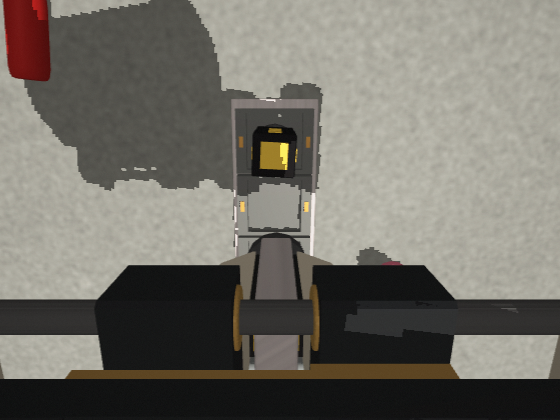

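arm_command:
  motion:
    - [-1,0,0,0,0,0,0.113]
    - [-1,0,0,0,0,0,0.113]
    - [-1,0,0,0,0,0,0.113]
    - [-1,0,0,0,0,0,0.113]

```text
time_s: 26.6
eef_pos: [0.4982, 0.1962, 0.1403]
tcp_rot: [-179.9, -0.1, 144.0]
force: [0.5, -0.4, -0.4]
width: 0.014
```

arm_command:
  motion:
    - [-1,-0.03,-0.037,0,0,0,0]
    - [-1,-0.066,-0.082,0,0,0,0]
    - [-1,-0.066,-0.082,0,0,0,0]
    - [-1,-0.066,-0.082,0,0,0,0]
    - [-1,-0.066,-0.082,0,0,0,0]
    - [-1,-0.066,-0.082,0,0,0,0]
    - [-1,-0.066,-0.082,0,0,0,0]
    - [-1,-0.025,-0.031,0,0,0,0]

```text
time_s: 27.6
eef_pos: [0.5181, -0.165, 0.1404]
tcp_rot: [-180.0, -0.1, 144.1]
force: [1.3, 0.7, -0.7]
width: 0.0138
```

arm_command:
  motion:
    - [-1,0,0,0,0,0,0]
    - [-1,0,0,0,0,0,0]
    - [-1,0,0,0,0,0,0]

```text
time_s: 27.98
eef_pos: [0.5187, -0.1611, 0.1416]
tcp_rot: [180.0, -0.0, 144.4]
force: [0.3, -0.2, -1.3]
width: 0.0143
```

Run:
```python
from h import *
d=wrist();save(d['image'],'pics/w14.png')
to([.5186,-.1619,.027])
```

```text
t 28.02 [ 0.5188 -0.1613  0.1417] [ 1.800e+02 -2.000e-02  1.444e+02] w 0.0137 f [ 0.  -0.3 -1.2]
units [-0.0004 -0.0013  0.2294] rows>= 1.8354145320802908
```

View pics/w14.png

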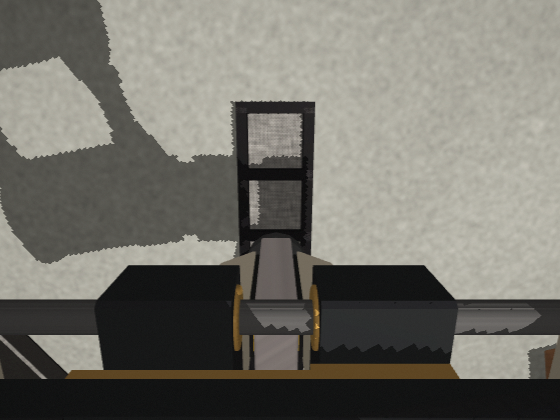

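arm_command:
  motion:
    - [-1,0,0,0.06,0,0,0]
    - [-1,0,0,0.06,0,0,0]
    - [-1,0,0,0.05,0,0,0]
    - [-1,0,0,0.035,0,0,0]
    - [-1,0,0,0.018,0,0,0]
    - [-1,0,0,0,0,0,0]
    - [-1,0,0,0.005,0,0,0]
    - [-1,0,0,0,0,0,0]

```text
time_s: 29.02
eef_pos: [0.5191, -0.1627, 0.0282]
tcp_rot: [180.0, 0.1, 144.3]
force: [-0.1, 0.3, -0.7]
width: 0.014
```

arm_command:
  motion:
    - [-1,0,0,0.002,0,0,0]
    - [-1,0,0,0,0,0,0]
    - [-1,0,0,0,0,0,0]

```text
time_s: 29.4
eef_pos: [0.5188, -0.1626, 0.0268]
tcp_rot: [-180.0, 0.0, 144.3]
force: [-0.2, 0.4, -0.8]
width: 0.0139
```

arm_command:
  motion:
    - [-1,0,0,0.001,0,0,0]
    - [-0.7,0,0,0,0,0,0]
    - [-0.4,0,0,0,0,0,0]
    - [-0.1,0,0,0,0,0,0]
    - [0.2,0,0,0,0,0,0]
    - [0.3,0,0,0,0,0,0]
    - [0.3,0,0,0,0,0,0]

```text
time_s: 30.28
eef_pos: [0.5188, -0.1626, 0.0262]
tcp_rot: [-180.0, 0.0, 144.3]
force: [0.1, 0.7, 0.3]
width: 0.0576
```

arm_command:
  motion:
    - [0.3,0,0,-0.03,0,0,0]
    - [0.3,0,0,-0.07,0,0,0]
    - [0.3,0,0,-0.08,0,0,0]
    - [0.3,0,0,-0.07,0,0,0]
    - [0.3,0,0,0,0,0,0]

```text
time_s: 30.9
eef_pos: [0.5205, -0.1633, 0.1551]
tcp_rot: [179.9, 0.4, 144.3]
force: [-0.3, 0.3, -0.4]
width: 0.0593
```

Run:
```python
from h import *
d=wrist();save(d['image'],'pics/w15.png')
to([.4535,.193,.15],-175)
```

```text
t 30.95 [ 0.5194 -0.1628  0.1531] [179.97   0.2  144.3 ] w 0.0598 f [ 0.7 -0.3 -0.8]
az total -0.4522
units [0.0693 0.7204 0.0062] rows>= 5.7899265590416125
```

View pics/w15.png

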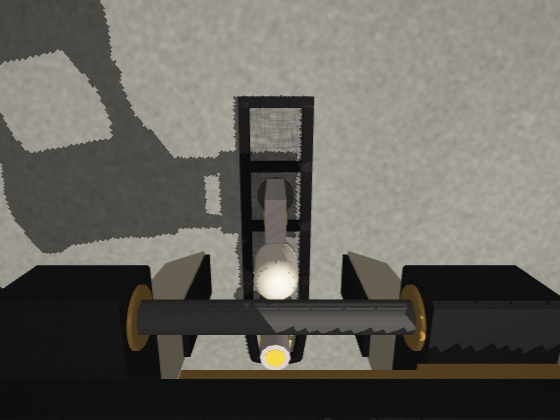

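D is placed in the third pocket. Last: C.

arm_command:
  motion:
    - [0.3,0,0,0,0,0,-0.113]
    - [0.3,0,0,0,0,0,-0.113]
    - [0.3,0,0,0,0,0,-0.113]
    - [0.3,0,0,0,0,0,-0.113]

```text
time_s: 31.45
eef_pos: [0.518, -0.1622, 0.15]
tcp_rot: [179.9, -0.1, -174.7]
force: [-0.3, 0.5, -0.0]
width: 0.0595
```

arm_command:
  motion:
    - [0.3,0.0087,0.09,0,0,0,0]
    - [0.3,0.0087,0.09,0,0,0,0]
    - [0.3,0.0087,0.09,0,0,0,0]
    - [0.3,0.0087,0.09,0,0,0,0]
    - [0.3,0.0087,0.09,0,0,0,0]
    - [0.3,0.0087,0.09,0,0,0,0]
    - [0.3,0.0087,0.09,0,0,0,0]
    - [0.3,0.0087,0.0895,0,0,0,0]

```text
time_s: 32.45
eef_pos: [0.4517, 0.194, 0.1502]
tcp_rot: [-180.0, -0.1, -175.0]
force: [0.3, -0.4, -0.8]
width: 0.0597
```

arm_command:
  motion:
    - [0.3,0,0,0,0,0,0]
    - [0.3,0,0,0,0,0,0]
    - [0.3,0,0,0,0,0,0]

```text
time_s: 32.83
eef_pos: [0.453, 0.1917, 0.1509]
tcp_rot: [-180.0, -0.0, -175.1]
force: [-0.8, 0.0, 0.5]
width: 0.0598
```

Run:
```python
from h import *
d=wrist();save(d['image'],'pics/w16.png')
to([.4535,.193,.027])
```

```text
t 32.88 [0.4531 0.1918 0.151 ] [-1.7998e+02 -3.0000e-02 -1.7512e+02] w 0.0596 f [-0.1  0.3  0.8]
units [-0.001   0.0024  0.248 ] rows>= 1.9838294899236637
```

View pics/w16.png

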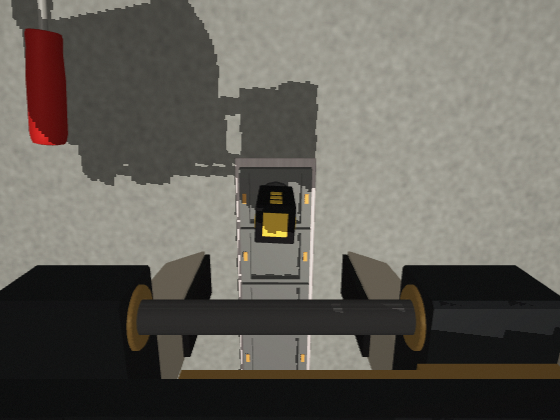

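arm_command:
  motion:
    - [0.3,-0.001,0.001,0.07,0,0,0]
    - [0.3,0,0,0.07,0,0,0]
    - [0.3,0,0,0.06,0,0,0]
    - [0.3,0,0,0.036,0,0,0]
    - [0.3,0,0,0.012,0,0,0]
    - [0.3,0,0,0,0,0,0]
    - [0.3,0,0,0,0,0,0]

```text
time_s: 33.75
eef_pos: [0.454, 0.1933, 0.028]
tcp_rot: [180.0, 0.1, -175.0]
force: [-0.6, -0.0, -0.5]
width: 0.0596
```

arm_command:
  motion:
    - [-1,0,0,0,0,0,0]
    - [-1,0,0,0,0,0,0]
    - [-1,0,0,0,0,0,0]
    - [-1,0,0,0,0,0,0]
    - [-1,0,0,0,0,0,0]
    - [-1,0,0,0,0,0,0]
    - [-1,0,0,0,0,0,0]

```text
time_s: 34.62
eef_pos: [0.4534, 0.1934, 0.0273]
tcp_rot: [-180.0, 0.0, -175.0]
force: [0.3, 0.2, 3.0]
width: 0.026
```

arm_command:
  motion:
    - [-1,0,0,-0.03,0,0,0]
    - [-1,0,0,-0.05,0,0,0]
    - [-1,0,0,-0.07,0,0,0]
    - [-1,0,0,-0.08,0,0,0]
    - [-1,0,0,0,0,0,0]
    - [-1,0,0,0,0,0,0]

```text
time_s: 35.38
eef_pos: [0.453, 0.1933, 0.1422]
tcp_rot: [-180.0, -0.0, -175.0]
force: [-0.2, -0.1, -1.1]
width: 0.0257
```

Run:
```python
from h import *
d=wrist();save(d['image'],'pics/w17.png')
to([.4780,-.1328,.14],144.3)
```

```text
t 35.42 [0.4527 0.1932 0.1416] [-1.7998e+02 -9.0000e-02 -1.7502e+02] w 0.0255 f [-0.3  0.1 -0.7]
az total 0.4519
units [-0.4216 -0.4998  0.0032] rows>= 5.2313332822562915
```

View pics/w17.png

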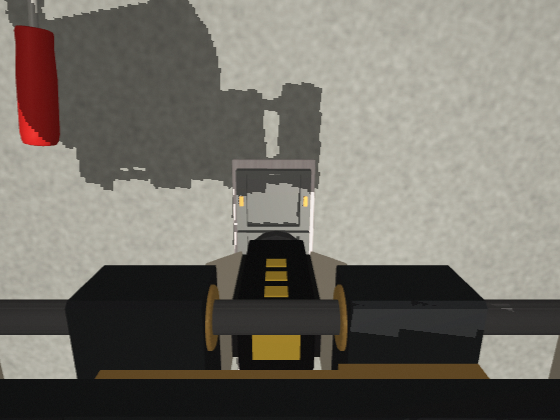

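arm_command:
  motion:
    - [-1,0,0,0,0,0,0.113]
    - [-1,0,0,0,0,0,0.113]
    - [-1,0,0,0,0,0,0.113]
    - [-1,0,0,0,0,0,0.113]

```text
time_s: 35.92
eef_pos: [0.4525, 0.1931, 0.1409]
tcp_rot: [-179.9, -0.1, 144.0]
force: [-0.1, -0.2, -1.8]
width: 0.026
```

arm_command:
  motion:
    - [-1,-0.028,-0.033,0,0,0,0]
    - [-1,-0.062,-0.0735,0,0,0,0]
    - [-1,-0.062,-0.0735,0,0,0,0]
    - [-1,-0.062,-0.0735,0,0,0,0]
    - [-1,-0.062,-0.0735,0,0,0,0]
    - [-1,-0.062,-0.0735,0,0,0,0]
    - [-1,-0.062,-0.0735,0,0,0,0]
    - [-1,-0.0216,-0.0265,0,0,0,0]

```text
time_s: 36.92
eef_pos: [0.4779, -0.135, 0.141]
tcp_rot: [-180.0, -0.1, 144.1]
force: [0.5, 0.4, -1.6]
width: 0.0258
```

arm_command:
  motion:
    - [-1,0,0,0,0,0,0]
    - [-1,0,0,0,0,0,0]
    - [-1,0,0,0,0,0,0]

```text
time_s: 37.3
eef_pos: [0.4784, -0.1315, 0.1421]
tcp_rot: [180.0, -0.0, 144.4]
force: [0.4, 1.1, -0.6]
width: 0.0258
```

Run:
```python
from h import *
d=wrist();save(d['image'],'pics/w18.png')
to([.4780,-.1328,.027])
```

```text
t 37.35 [ 0.4785 -0.1317  0.1422] [ 1.800e+02 -1.000e-02  1.444e+02] w 0.0259 f [ 1.   0.4 -1.5]
units [-0.0005 -0.0024  0.2305] rows>= 1.8438346249812065
```

View pics/w18.png

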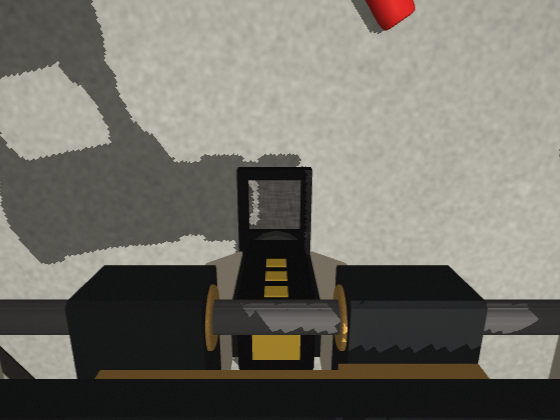

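arm_command:
  motion:
    - [-1,0,-0.001,0.06,0,0,0]
    - [-1,0,0,0.06,0,0,0]
    - [-1,0,0,0.05,0,0,0]
    - [-1,0,0,0.035,0,0,0]
    - [-1,0,0,0.018,0,0,0]
    - [-1,0,0,0,0,0,0]
    - [-1,0,0,0.005,0,0,0]
    - [-1,0,0,0,0,0,0]

```text
time_s: 38.35
eef_pos: [0.4785, -0.1334, 0.0287]
tcp_rot: [180.0, 0.1, 144.3]
force: [-0.0, -0.3, -1.2]
width: 0.0258
```

arm_command:
  motion:
    - [-1,0,0,0.002,0,0,0]
    - [-1,0,0,0,0,0,0]
    - [-1,0,0,0,0,0,0]

```text
time_s: 38.72
eef_pos: [0.4782, -0.1333, 0.0273]
tcp_rot: [-180.0, 0.0, 144.3]
force: [-0.3, 0.4, 0.0]
width: 0.0257
```

arm_command:
  motion:
    - [-1,0,0,0.001,0,0,0]
    - [-0.5,0,0,0,0,0,0]
    - [-0.2,0,0,0,0,0,0]
    - [0,0,0,0,0,0,0]
    - [0.2,0,0,0,0,0,0]
    - [0.3,0,0,0,0,0,0]
    - [0.3,0,0,0,0,0,0]

```text
time_s: 39.6
eef_pos: [0.4782, -0.1333, 0.0267]
tcp_rot: [-180.0, -0.0, 144.3]
force: [-0.2, -0.4, -0.3]
width: 0.0597
```

arm_command:
  motion:
    - [0.3,0,0,-0.03,0,0,0]
    - [0.3,0,0,-0.07,0,0,0]
    - [0.3,0,0,-0.1,0,0,0]
    - [0.3,0,0,-0.1,0,0,0]
    - [0.3,-0.06,-0.07,-0.05,0,0,0]
    - [0.3,-0.06,-0.07,-0.05,0,0,0]
    - [0.3,-0.06,-0.07,0,0,0,0]
    - [0.3,0,0,0,0,0,0]

```text
time_s: 40.6
eef_pos: [0.4897, -0.2738, 0.2276]
tcp_rot: [-180.0, 0.1, 144.1]
force: [0.5, 0.1, -0.2]
width: 0.0597
```

arm_command:
  motion:
    - [0.3,0,-0.09,0,0,0,0]
    - [0.3,0,-0.09,0,0,0,0]
    - [0.3,0,-0.09,0,0,0,0]
    - [0.3,0,0,0,0,0,0]
    - [0.3,0,0,0,0,0,0]

```text
time_s: 41.22
eef_pos: [0.4115, -0.3795, 0.2271]
tcp_rot: [180.0, -0.0, 144.3]
force: [0.7, 0.9, -0.0]
width: 0.0599
```

Run:
```python
from h import *
ims=[]
for n,(a,b,c,e) in {'scene':(190,360,120,240),'top':(160,310,320,450)}.items():
    d=env.get_image(n);save(d['image'],f'pics/{n}_f.png');ims.append(cv2.resize(d['image'][a:b,c:e],(390,450),interpolation=2))
save(np.hstack(ims),'pics/f.png')
s=env.sense();print(s['time_s'],s['eef_pos'],s['force'])
```

```text
41.325 [ 0.4119735  -0.37929866  0.22700466] [-0.40678866 -0.16751469 -0.52578899]
```

View pics/f.png

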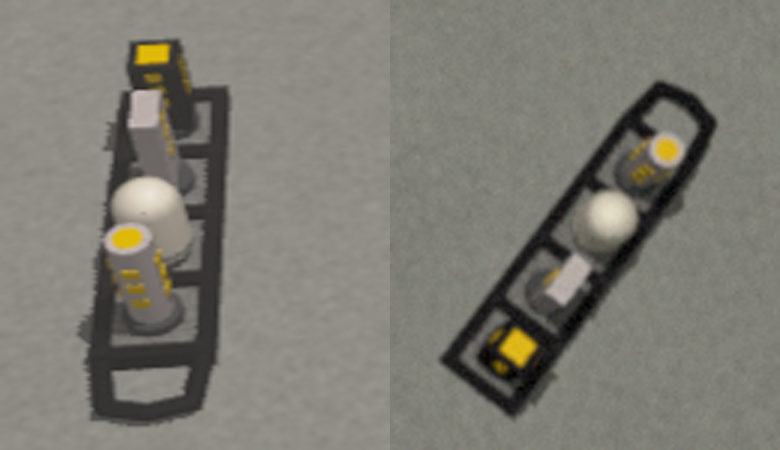

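Run:
```python
from h import *
for n,(a,b,c,e) in {'scene':(190,360,120,240),'top':(160,310,320,450)}.items():
    d=env.get_image(n)
    for k,x,h in (('A',75,86),('B',25,70),('D',-25,82),('C',-75,76)):
        p=np.array([.539,-.1765])+rz(-35.7)@[x/1e3,0]
        for z in (.008,h/1e3):
            u,v=proj(d,[*p,z]);print(n,k,z,round((u-c)*390/(e-c)+(390 if n=='top' else 0)),round((v-a)*450/(b-a)))
```

```text
scene A 0.008 156 311
scene A 0.086 128 233
scene B 0.008 162 242
scene B 0.07 142 180
scene D 0.008 167 179
scene D 0.082 145 103
scene C 0.008 173 120
scene C 0.076 153 50
top A 0.008 631 174
top A 0.086 662 149
top B 0.008 587 233
top B 0.07 609 217
top D 0.008 543 293
top D 0.082 565 279
top C 0.008 497 354
top C 0.076 514 346
```

Every lamp's foot and top lie within about 2 px of the projection of an upright lamp centred in its pocket, so I'm handing in.

Run:
```python
from bench import env
print(env.job_done())
```

```text
the job is handed in; nothing more can be done
None
```

All four lamps are in the carry rack in the order they had on the strip. Counting from the handle end, they are A (round metal), B (white dome), D (blade) and C (black square). I handed the job in at about 41 s of the 112 s allowed.

**Final checks:** in the last top and scene pictures, each lamp's foot and top lay close (by eye, within a few pixels in the raw images) to where an upright lamp centred in its pocket should appear. The gripper was open and well clear of the rack. The wrist force readings I saw stayed at about 3 N or less from the first grasp on.

**Disagreement:** the wrist camera and the fixed cameras differed by 2–4 mm on the strip and rack positions. I used values in between, and the pictures taken before each placing showed the fit was good enough. No check failed, but `env.job_done()` reports no verdict.

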